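# Index the dividing tray to its third stop and hold

## Robot

A 7-joint arm with a two-finger parallel gripper is mounted at the origin on the work surface. World frame = base frame: x ahead of the robot, y to its left, z up, the work surface at z = 0. Lengths are in m, angles in rad, forces in N, time in s.
With the tool pointing down it reaches from about 0.4 to 0.85 m from the base axis. Payload 10.4 kg.
Tool frame: the origin (TCP) lies on the mounting face of the last link; the fingertips stand r.tips_ahead ahead of it and the grasp point (between the pads) lies 164 mm ahead of it (r.tips_ahead is the distance from the TCP to the fingertips, in m); z points along the fingers, y is the line along which they close (so a half turn about z gives the same grasp; the last joint's range is limited). The gripper opens to 87 mm and grips with 3 to 60 N. Pads are 19 mm wide; open, the fingers measure 117 mm over their backs; the gripper's body (75 mm by 190 mm) begins 51 mm behind the grasp point.
Start: joints at [1.292, 0.332, -0.065, 1.46, 0.022, 1.35, -0.088], TCP at [0.158, -0.605, 0.405] pointing down, gripper open.
Joint ranges: [-2.6, 2.6], [-0.5, 2.12], [-1.47, 1.34], [0.16, 2.42], [-1.27, 4.41], [0.06, 2.06], [-2.6, 2.6]. Speed limits (rad/s): [2.22, 2.22, 2.79, 2.79, 3.14, 3.14, 3.14].

## Interface

Orientations are given as a unit quaternion [x, y, z, w].
In Python, from bench import telemetry, imaging, job, r gives the robot as it stands.
- The arm moves only by the tool move_arm, never from a script. Its argument "steps" is a list of rows, each an object of numbers: "dx", "dy", "dz": the shift along the tool's x, y, z in cm; "spin": the turn about the tool's z in rad. In form: [{"dx": .., "dy": .., "dz": .., "spin": ..}, ...]. A call has 1 to 12 rows; each row shifts and turns the commanded pose from where the row before left it, along the tool's axes as they then stand; what a row does not reach is not made up. A row lasts 1/10 s, in which the tool goes at most 50 mm and 8.59 degrees, less where a joint would pass 70% of its speed; a pose out of reach is approached as far as the arm can. A call with a gripper value outside its range is refused whole. "claw" is the finger opening in cm, from 0 to 8.7, set as the call begins (left out, the last holds). The fingers move at their own pace and stop on an object; "squeeze" is the grip in N (left out, the last holds). Time passes only in rows, so rows that do not move let the fingers close. It gives the time, the measured TCP pose, the force, the opening and the grip force at its end, in the units of the state.
- telemetry.read_state(): the state, without advancing time (a new reading comes with each control period).
- imaging.camera(name): name is "scene" or "top" or "wrist"; returns a dict with "img" (384x512x3 uint8, red, green, blue), "camera_matrix" (3x3 intrinsics, pixels), "R" (3x3) and "t" (3): a world point X has camera coordinates R X + t. Camera axes: x right, y down, z forward; pixel columns grow to the right and rows downward; lengths in m; the calibration is good to about 2 mm. A picture is of the moment at which its call begins. There is no depth.
- job.close_job(): hands the job in; it is judged then, once.
The state is a dict: "time": time; "joint_positions": joint angles; "joint_vel": joint speeds; "joint_torque": joint torques, N m; "ee_pos": TCP position; "eef_rot": TCP orientation; "ft_force": force on the tool from outside, world axes, zero at the start; "torque": the same for the moment, N m; "width": finger opening in m; "grip_force": force on a finger pad.
Only numpy, scipy, OpenCV 4.12 (cv2) and the standard library are available. Lean on these libraries where they do the work, as an engineer would, in place of code of your own. Each camera call takes 0.05 s, during which the arm holds its last target. There are 200 camera calls.

## Task

Pull the dividing tray out of the low plywood cabinet all the way to its stop. Then turn the red bar knob on it clockwise (seen from above), counting three clicks, to the third stop (the orange mark) without going on past it, and finish while still gripping the knob there, with the tray left fully out. Leave the tape measure, the orange bowl and the roll of green tape where they are.

Things in the scene. Friction and masses are not known exactly. Their poses are not given: they have to be found in the camera images.
- cabinet_front (a point): Middle of the upper front edge of a low plywood cabinet fixed to the table, 240 deep (x) by 260 wide (y) by 102 mm high, open at the front, walls 12 mm: this point is 102 mm above the table. Axes are the cabinet's: -x points level out of the open front, the way the tray slides out; the cabinet lies on the +x side. Its position and yaw vary.
- tray (a joint): How far the blue-fronted tray is pulled out (m): 0 shut, 0.160 at its stop; it starts 0 to 0.03 out. It slides level along the cabinet's -x, takes about 2 N, and stays where it is left. Its front panel is 234 wide, 15 thick, and its upper edge is 67 mm above the table.
- tray_handle (a point): Middle of the tray's handle: a level round steel bar, 11 mm thick and 120 mm long along y, 60 mm above the table, 35 mm in front of the tray's front panel (30 mm of free gap behind the bar). Moves with the tray; x, y, z axes as the cabinet's. Can be pinched from above, one finger on each side (closing along x).
- index_knob (a joint): Angle of the knob (rad): 0 at the start (rest stop), growing clockwise seen from above. Spring detents click in every 22.5 degrees (0.3927), seven stops in all, 0 to 6; the third stop is 1.178. Between stops it resists with about 0.06 N m at most, and it snaps to the nearest stop.
- grip_bar: Red bar of the knob: 48 long (its x), 14 thick (its y), 36 mm high. Origin: centre of the bar, on the vertical turning axis (z), 53 mm above the table. A white line marks its -x end. At the rest stop its x axis is turned 67.5 degrees counter-clockwise (from above) from the cabinet's x; at the third stop they are parallel, its -x end towards the handle.
- disc_centre (a point): Centre of the cardboard disc that turns under the bar, at its top, 29 mm above the table: 108 mm across; its hub, 48 mm across, reaches 35 mm. On the turning axis, 130 mm behind the handle bar. In the shut tray it is under the cabinet's roof; with the tray at its stop it is 65 mm in front of the cabinet's front edge and 80 mm behind the tray's front panel.
- third_mark (a point): Wide orange mark of the third stop on the black dial on the tray, 65 mm from the knob's axis on the handle's side, 24 mm above the table. The six other stops have narrow white marks. At the third stop the knob's white line points at the orange mark.
- tape_measure_mid (a point): Bystander: yellow tape measure, 66 x 34 x 60 mm, standing loose on the table; its centre.
- orange_bowl_rim (a point): Bystander: small orange bowl, 96 mm across, 42 mm high, loose on the table; centre of its mouth.
- tape_roll_mid (a point): Bystander: roll of green tape, 76 mm across, 20 mm high, lying loose on the table; its centre.

How it is judged:
By the outcome, as a careful person would: the job done as asked, in the order asked, and still so for the second after the job is handed in, while the arm keeps its last pose, push and grip.
It also fails if it takes over 48 s, if anything falls off the work surface, if the arm or the gripper's body presses on something with over 40 N, if the wrist force passes 120 N, or if a joint passes its speed limit or range.

## Working session

There is one attempt and no reset: what is moved stays moved. The work goes in short steps, Python scripts to look and compute and a tool call to move; the robot and the scene stay as the last step left them, time stands still between calls to the robot, and variables do not carry over. Pictures are saved under pics/ and viewed, at most 10 in all, crops included, and the job is handed in when it is done.

Besides the shell and the picture viewer there is one more tool, called after ">>>" as a command line: name --argument value ..., lists and objects as JSON in quotes. move_arm: Moves the arm, as the interface text tells. Its arguments: {"type":"object","properties":{"steps":{"type":"array","items":{"type":"object","properties":{"dx":{"type":"number"},"dy":{"type":"number"},"dz":{"type":"number"},"spin":{"type":"number"}}}},"claw":{"type":"number"},"squeeze":{"type":"number"}},"required":["steps"]}

```bash
mkdir -p pics
python3 - <<'E'
from bench import telemetry, imaging, job, r
import cv2,numpy as np
a=[imaging.camera(n) for n in("scene","top")]
cv2.imwrite("pics/a.png",cv2.resize(np.vstack([x["img"] for x in a])[:,:,::-1],(400,600)) if 0 else a[1]["img"][:,:,::-1])
cv2.imwrite("pics/b.png",a[0]["img"][:,:,::-1])
s=telemetry.read_state();print(s["time"],s["ee_pos"],s["eef_rot"],s["width"],r.tips_ahead)
for x in a: print(x["camera_matrix"],x["R"],x["t"])
E
```

```text
0.1 [ 0.15812319 -0.60455126  0.40403402] [ 9.91827433e-01  1.27585045e-01 -1.16004073e-04 -6.21506391e-04] 0.0869530519661274 0.1822
[[403.47195404   0.         258.89898457]
 [  0.         403.47195404 186.96042019]
 [  0.           0.           1.        ]] [[-0.81911743  0.57361441 -0.00362501]
 [ 0.47091232  0.6688242  -0.57525279]
 [-0.3275488  -0.47290665 -0.81796765]] [ 0.52026662 -0.21125064  1.38739341]
[[356.37249188   0.         255.26892332]
 [  0.         356.37249188 190.84129606]
 [  0.           0.           1.        ]] [[ 0.02660111 -0.9996338   0.00496416]
 [-0.99313279 -0.02699342 -0.11383592]
 [ 0.11392823 -0.00190191 -0.99348716]] [-0.03134572  0.61488915  0.89366944]
```

View pics/a.png

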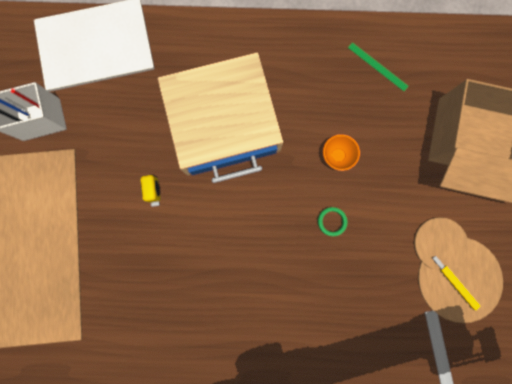

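View pics/b.png

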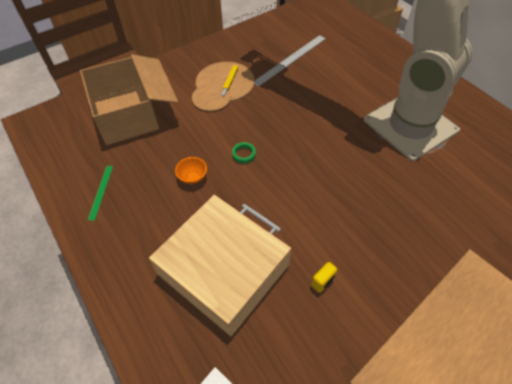

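The top view shows the roof front corners near (181,169) and (282,144). The handle bar runs from about (213,180) to (261,168), with the tape measure at (149,188), the bowl at (341,152) and the tape roll at (333,222).

```bash
cat > h.py <<'E'
import numpy as np
from bench import telemetry, imaging
from scipy.spatial.transform import Rotation as Ro
def ray(c,uv,z):
    d=c["R"].T@np.linalg.solve(c["camera_matrix"],[*uv,1]); o=-c["R"].T@c["t"]
    return o+d*(z-o[2])/d[2]
def proj(c,X):
    p=c["camera_matrix"]@(c["R"]@X+c["t"]);return p[:2]/p[2]
E
python3 - <<'E'
from h import *
c=imaging.camera("top");s=imaging.camera("scene")
P=[ray(c,u,.102) for u in [(181,169),(282,144),(258,54),(159,77)]]
for p in P:print(p)
print("front",(P[0]+P[1])/2,"yaw",[np.degrees(np.arctan2(*(b-a)[1::-1])) for a,b in [(P[0],P[3]),(P[1],P[2])]],np.degrees(np.arctan2(*(P[0]-P[1])[1::-1]))-90)
H=[ray(c,u,.06) for u in [(213,180),(261,168)]];print("handle",H,sum(H)/2)
H=[ray(s,u,.06) for u in [(243,207),(278,231)]];print("handle scene",H,sum(H)/2)
for u,z in [((149,188),.05),((341,152),.042),((333,222),.02)]:print(ray(c,u,z))
E
```

```text
[0.6563929  0.16732539 0.102     ]
[ 0.7253685 -0.0772138  0.102    ]
[ 0.95626276 -0.01231341  0.102     ]
[0.88835337 0.2341349  0.102     ]
front [0.6908807 0.0450558 0.102    ] yaw [np.float64(16.06751751296511), np.float64(15.699756626217646)] 15.751826684068803
handle [array([0.63749104, 0.09346449, 0.06      ]), array([ 0.67179064, -0.02783248,  0.06      ])] [0.65464084 0.03281601 0.06      ]
handle scene [array([ 0.67324483, -0.02275711,  0.06      ]), array([0.63859901, 0.09478804, 0.06      ])] [0.65592192 0.03601547 0.06      ]
[0.61373832 0.25770346 0.05      ]
[ 0.72335419 -0.23686391  0.042     ]
[ 0.54047188 -0.22106354  0.02      ]
```

>>> move_arm --steps '[{"dx": 3.76, "dy": -2.89}, {"dx": 3.76, "dy": -2.89}, {"dx": 3.76, "dy": -2.89}, {"dx": 3.76, "dy": -2.89}, {"dx": 3.76, "dy": -2.89}, {"dx": 3.76, "dy": -2.89}, {"dx": 3.76, "dy": -2.89}, {"dx": 3.76, "dy": -2.89}, {"dx": 3.76, "dy": -2.89}, {"dx": 3.76, "dy": -2.89}, {"dx": 3.76, "dy": -2.89}, {"dx": 3.76, "dy": -2.89}]' --claw 2.8

```text
$.steps[0]: bad value
```

>>> move_arm --steps '[{"dx": 3.76, "dy": -2.89}, {"dx": 3.76, "dy": -2.89}, {"dx": 3.76, "dy": -2.89}, {"dx": 3.76, "dy": -2.89}, {"dx": 3.76, "dy": -2.89}, {"spin": -0.145}, {"spin": -0.145}, {"spin": -0.145}, {"spin": -0.145}, {"spin": -0.145}]'

```text
$.steps[0]: bad value
```

>>> move_arm --steps '[{"spin": -0.145, "dz": 0.5}, {"spin": -0.145, "dz": 1}, {"spin": -0.145, "dz": 1}, {"spin": -0.145, "dz": 1}, {"spin": -0.145, "dz": 1}, {"spin": -0.14, "dz": 0.5}, {}, {}]'

```text
$.steps[0]: bad value
```

Run:
```python
from h import *
import cv2
c=imaging.camera("wrist");cv2.imwrite("pics/c.png",c["img"][:,:,::-1])
s=telemetry.read_state();print(s["time"],s["ee_pos"],s["width"],s["joint_positions"]);R=Ro.from_quat(s["eef_rot"]).as_matrix();print(R,np.degrees(np.arctan2(R[1,1],R[0,1])))
print(-c["R"].T@c["t"],c["R"])
print(proj(c,np.array([.655,.034,.06])))
```

```text
0.25 [ 0.15810918 -0.60462293  0.4044119 ] 0.08702638184856706 [ 1.29242148  0.33251708 -0.06468397  1.46044622  0.0216214   1.34991862
 -0.08851249]
[[ 9.67470687e-01  2.52983067e-01 -1.92889457e-04]
 [ 2.52983136e-01 -9.67470525e-01  5.61594806e-04]
 [-4.45408882e-05 -5.92124293e-04 -9.99999824e-01]] -75.3458921961742
[ 0.23288486 -0.58620338  0.38504909] [[ 0.25225236 -0.96766077 -0.00117496]
 [-0.92792947 -0.24223911  0.2833145 ]
 [-0.27443695 -0.07037648 -0.95902634]]
[ -693.89393826 -1032.74383749]
```

View pics/c.png

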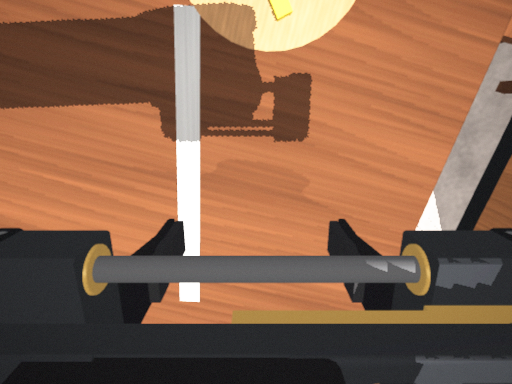

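The moves were refused, apparently because a row needs all its fields. The picture therefore still shows the start pose.

>>> move_arm --steps '[{"dx": 3.76, "dy": -2.89, "dz": 0, "spin": 0}, {"dx": 3.76, "dy": -2.89, "dz": 0, "spin": 0}, {"dx": 3.76, "dy": -2.89, "dz": 0, "spin": 0}, {"dx": 3.76, "dy": -2.89, "dz": 0, "spin": 0}, {"dx": 3.76, "dy": -2.89, "dz": 0, "spin": 0}, {"dx": 3.76, "dy": -2.89, "dz": 0, "spin": 0}, {"dx": 3.76, "dy": -2.89, "dz": 0, "spin": 0}, {"dx": 3.76, "dy": -2.89, "dz": 0, "spin": 0}, {"dx": 3.76, "dy": -2.89, "dz": 0, "spin": 0}, {"dx": 3.76, "dy": -2.89, "dz": 0, "spin": 0}, {"dx": 3.76, "dy": -2.89, "dz": 0, "spin": 0}, {"dx": 3.76, "dy": -2.89, "dz": 0, "spin": 0}]' --claw 2.8

```text
time: 1.45
ee_pos: [0.5077, -0.1534, 0.405]
eef_rot: [0.992, 0.127, 0.0, 0.0]
ft_force: [0.4, -1.1, 0.1]
width: 0.0283
grip_force: 0.0
```

>>> move_arm --steps '[{"dx": 3.76, "dy": -2.89, "dz": 0, "spin": 0}, {"dx": 3.76, "dy": -2.89, "dz": 0, "spin": 0}, {"dx": 3.76, "dy": -2.89, "dz": 0, "spin": 0}, {"dx": 3.76, "dy": -2.89, "dz": 0, "spin": 0}, {"dx": 3.76, "dy": -2.89, "dz": 0, "spin": 0}, {"dx": 0, "dy": 0, "dz": 0, "spin": -0.145}, {"dx": 0, "dy": 0, "dz": 0, "spin": -0.145}, {"dx": 0, "dy": 0, "dz": 0, "spin": -0.145}, {"dx": 0, "dy": 0, "dz": 0, "spin": -0.145}, {"dx": 0, "dy": 0, "dz": 0, "spin": -0.145}]'

```text
time: 2.45
ee_pos: [0.6523, 0.0323, 0.4045]
eef_rot: [0.881, 0.474, -0.0, -0.0]
ft_force: [-0.3, 0.8, 0.9]
width: 0.028
grip_force: 0.0
```

>>> move_arm --steps '[{"dx": 0, "dy": 0, "dz": 0.5, "spin": -0.145}, {"dx": 0, "dy": 0, "dz": 1, "spin": -0.145}, {"dx": 0, "dy": 0, "dz": 1, "spin": -0.145}, {"dx": 0, "dy": 0, "dz": 1, "spin": -0.145}, {"dx": 0, "dy": 0, "dz": 1, "spin": -0.145}, {"dx": 0, "dy": 0, "dz": 0.5, "spin": -0.14}, {"dx": 0, "dy": 0, "dz": 0, "spin": 0}, {"dx": 0, "dy": 0, "dz": 0, "spin": 0}]'

```text
time: 3.25
ee_pos: [0.6523, 0.0322, 0.3548]
eef_rot: [0.605, 0.796, 0.0, -0.0]
ft_force: [1.0, 0.9, 0.2]
width: 0.0283
grip_force: 0.0
```

Run:
```python
from h import *
import cv2
c=imaging.camera("wrist");cv2.imwrite("pics/d.png",c["img"][:,:,::-1])
s=telemetry.read_state();print(s["time"],s["ee_pos"],s["width"],s["joint_positions"]);R=Ro.from_quat(s["eef_rot"]).as_matrix();print(R,np.degrees(np.arctan2(R[1,1],R[0,1])))
print(-c["R"].T@c["t"])
print(proj(c,np.array([.655,.034,.06])))
```

```text
3.3 [0.65234106 0.03235706 0.35508153] 0.027928403846700107 [ 0.47629804  0.56354874 -0.85575437  1.41024179  0.42539145  1.35819136
 -0.11984729]
[[-2.67664842e-01  9.63511989e-01  4.24004054e-04]
 [ 9.63512082e-01  2.67664830e-01  8.62218219e-05]
 [-3.04152140e-05  4.31611579e-04 -9.99999906e-01]] 15.525359242681331
[0.63131935 0.10570692 0.33559116]
[260.0912558  182.72422154]
```

View pics/d.png

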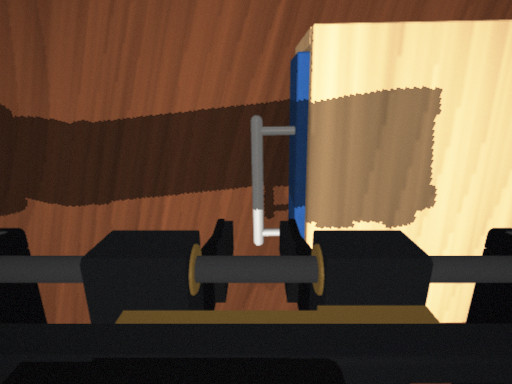

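The bar runs from (257,117) to (259,243), within about 2 mm of the estimate, so I'm descending.

>>> move_arm --steps '[{"dx": 0.2, "dy": 0.15, "dz": 1, "spin": 0}, {"dx": 0, "dy": 0, "dz": 2, "spin": 0}, {"dx": 0, "dy": 0, "dz": 2, "spin": 0}, {"dx": 0, "dy": 0, "dz": 2, "spin": 0}, {"dx": 0, "dy": 0, "dz": 2, "spin": 0}, {"dx": 0, "dy": 0, "dz": 1.5, "spin": 0}, {"dx": 0, "dy": 0, "dz": 1, "spin": 0}, {"dx": 0, "dy": 0, "dz": 0.6, "spin": 0}, {"dx": 0, "dy": 0, "dz": 0.3, "spin": 0}, {"dx": 0, "dy": 0, "dz": 0, "spin": 0}]'

```text
time: 4.3
ee_pos: [0.6533, 0.0348, 0.2309]
eef_rot: [0.604, 0.797, 0.0, 0.0]
ft_force: [0.3, -0.2, 1.1]
width: 0.0279
grip_force: 0.0
```

>>> move_arm --steps '[{"dx": 0, "dy": 0, "dz": 0, "spin": 0}, {"dx": 0, "dy": 0, "dz": 0, "spin": 0}, {"dx": 0, "dy": 0, "dz": 0, "spin": 0}, {"dx": 0, "dy": 0, "dz": 0, "spin": 0}, {"dx": 0, "dy": 0, "dz": 0, "spin": 0}]' --claw 0 --squeeze 25

```text
time: 4.8
ee_pos: [0.6533, 0.0347, 0.2312]
eef_rot: [0.604, 0.797, 0.0, 0.0]
ft_force: [-1.1, -0.5, 4.0]
width: 0.0101
grip_force: 25.0
```

>>> move_arm --steps '[{"dx": 0, "dy": -0.7, "dz": 0, "spin": 0}, {"dx": 0, "dy": -1.3, "dz": 0, "spin": 0}, {"dx": 0, "dy": -1.3, "dz": 0, "spin": 0}, {"dx": 0, "dy": -1.3, "dz": 0, "spin": 0}, {"dx": 0, "dy": -1.3, "dz": 0, "spin": 0}, {"dx": 0, "dy": -1.3, "dz": 0, "spin": 0}, {"dx": 0, "dy": -1.3, "dz": 0, "spin": 0}, {"dx": 0, "dy": -1.3, "dz": 0, "spin": 0}, {"dx": 0, "dy": -1.3, "dz": 0, "spin": 0}, {"dx": 0, "dy": -1.3, "dz": 0, "spin": 0}, {"dx": 0, "dy": -1.3, "dz": 0, "spin": 0}, {"dx": 0, "dy": -1, "dz": 0, "spin": 0}]'

```text
time: 6.0
ee_pos: [0.5114, -0.0069, 0.2311]
eef_rot: [0.604, 0.797, -0.0, 0.002]
ft_force: [4.6, -6.0, 1.8]
width: 0.0102
grip_force: 25.0
```

>>> move_arm --steps '[{"dx": 0, "dy": -0.3, "dz": 0, "spin": 0}, {"dx": 0, "dy": -0.2, "dz": 0, "spin": 0}, {"dx": 0, "dy": -0.2, "dz": 0, "spin": 0}]'

```text
time: 6.3
ee_pos: [0.5053, -0.0087, 0.2312]
eef_rot: [0.604, 0.797, -0.0, 0.002]
ft_force: [13.4, -4.3, -7.1]
width: 0.0102
grip_force: 25.0
```

>>> move_arm --steps '[{"dx": 0, "dy": -0.2, "dz": 0, "spin": 0}, {"dx": 0, "dy": -0.2, "dz": 0, "spin": 0}, {"dx": 0, "dy": -0.2, "dz": 0, "spin": 0}, {"dx": 0, "dy": 0, "dz": 0, "spin": 0}]'

```text
time: 6.7
ee_pos: [0.5028, -0.0092, 0.2319]
eef_rot: [0.604, 0.797, 0.006, 0.005]
ft_force: [35.5, 1.3, -29.6]
width: 0.0102
grip_force: 25.0
```

>>> move_arm --steps '[{"dx": 0, "dy": 0.2, "dz": 0, "spin": 0}, {"dx": 0, "dy": 0, "dz": 0, "spin": 0}]'

```text
time: 6.9
ee_pos: [0.5038, -0.0089, 0.2318]
eef_rot: [0.604, 0.797, 0.004, 0.004]
ft_force: [22.7, -1.6, -15.3]
width: 0.0099
grip_force: 25.0
```

>>> move_arm --steps '[{"dx": 0, "dy": 0, "dz": 0, "spin": 0}, {"dx": 0, "dy": 0, "dz": 0, "spin": 0}, {"dx": 0, "dy": 0, "dz": 0, "spin": 0}, {"dx": 0, "dy": 0, "dz": -1, "spin": 0}, {"dx": 0, "dy": 0, "dz": -2, "spin": 0}, {"dx": 0, "dy": 0, "dz": -3, "spin": 0}, {"dx": 0, "dy": 0, "dz": -3, "spin": 0}, {"dx": 0, "dy": 0, "dz": -3, "spin": 0}]' --claw 2.8

```text
time: 7.7
ee_pos: [0.5006, -0.0078, 0.3523]
eef_rot: [0.603, 0.798, -0.0, -0.0]
ft_force: [0.9, -0.9, -0.7]
width: 0.0277
grip_force: 0.0
```

>>> move_arm --steps '[{"dx": 0, "dy": 2, "dz": 0, "spin": 0}, {"dx": 0, "dy": 3, "dz": 0, "spin": 0}, {"dx": 0, "dy": 3, "dz": 0, "spin": 0}, {"dx": 0, "dy": 3, "dz": 0, "spin": 0}, {"dx": 0, "dy": 2, "dz": 0, "spin": 0.13}, {"dx": 0, "dy": 0, "dz": 0, "spin": 0.13}, {"dx": 0, "dy": 0, "dz": 0, "spin": 0.13}, {"dx": 0, "dy": 0, "dz": 0, "spin": 0}, {"dx": 0, "dy": 0, "dz": 0, "spin": 0}]' --claw 4.5

```text
time: 8.6
ee_pos: [0.6259, 0.0272, 0.3512]
eef_rot: [0.745, 0.667, -0.0, 0.0]
ft_force: [0.1, -0.6, 0.4]
width: 0.045
grip_force: 0.0
```

```bash
cat > look.py <<'E'
import sys,cv2
from h import *
c=imaging.camera("wrist");t=imaging.camera("top")
a,b=[x["img"][:,:,::-1] for x in(c,t)]
cv2.imwrite(sys.argv[1],np.hstack([a[:,56:456],cv2.resize(b[80:240,140:340],(400,320))[0:320],][:1]+[np.vstack([cv2.resize(b[80:240,140:340],(400,320)),np.zeros((64,400,3),np.uint8)])]))
s=telemetry.read_state();print(s["time"],s["ee_pos"],s["width"],s["ft_force"]);R=Ro.from_quat(s["eef_rot"]).as_matrix();print(R,np.degrees(np.arctan2(R[1,1],R[0,1])))
m=cv2.inRange(cv2.cvtColor(t["img"],cv2.COLOR_RGB2HSV),(0,150,80),(8,255,255))|cv2.inRange(cv2.cvtColor(t["img"],cv2.COLOR_RGB2HSV),(172,150,80),(180,255,255))
print("knob expected wrist px",proj(c,np.array([.629,.026,.071])))
np.savez("last.npz",**{k:v for k,v in c.items() if k!="img"})
E
python3 look.py pics/e.png
```

```text
8.7 [0.62600981 0.02700217 0.35102391] 0.04506804166245721 [ 0.55984483 -0.51329061 -0.44056591]
[[ 1.11816006e-01  9.93728924e-01  7.81369487e-05]
 [ 9.93728913e-01 -1.11815991e-01 -1.75748884e-04]
 [-1.65909789e-04  9.72984833e-05 -9.99999982e-01]] -6.420010119377329
knob expected wrist px [259.89087567 188.39313847]
```

View pics/e.png

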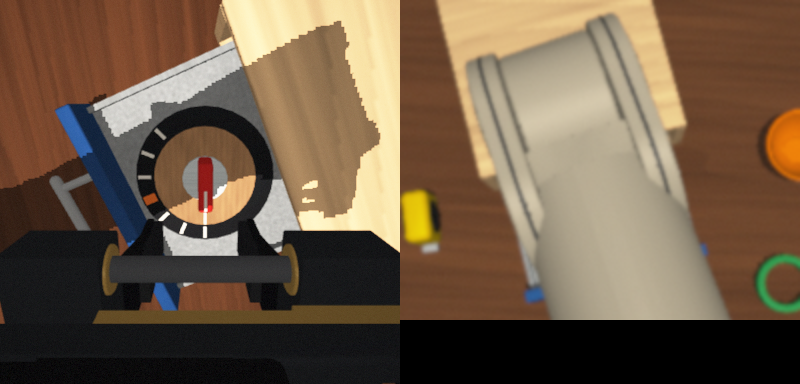

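The knob bar is vertical in the wrist image, from about (261,157) to (261,212) in full-frame pixels. Its white-line end is at the bottom, so it is at rest and aligned with the fingers.

```bash
cat > knob.py <<'E'
import cv2
from h import *
c=imaging.camera("wrist");h=cv2.cvtColor(c["img"],cv2.COLOR_RGB2HSV)
m=cv2.inRange(h,(0,170,60),(6,255,255))|cv2.inRange(h,(172,170,60),(180,255,255)); m[230:]=0
k=max(cv2.findContours(m,0,2)[0],key=cv2.contourArea);x=cv2.minAreaRect(k);print(x)
# the bar top's four corners and the white line
b=cv2.boundingRect(k);print(b)
K=ray(c,x[0],.071);s=telemetry.read_state();R=Ro.from_quat(s["eef_rot"]).as_matrix()
print("knob",K,"err tool cm",100*(R.T@(K-s["ee_pos"])),s["time"])
d=cv2.inRange(h,(0,0,0),(180,255,60)); 
print([ray(c,u,.024) for u in [(261,105),(193,178),(329,178)]])
E
python3 knob.py
```

```text
((261.0, 184.5), (53.0, 14.0), 90.0)
(254, 158, 15, 54)
knob [0.63050828 0.02949825 0.071     ] err tool cm [ 0.30222704  0.41545116 27.994794  ] 8.75
[array([0.63879664, 0.09920342, 0.024     ]), array([0.5573727 , 0.03183571, 0.024     ]), array([0.70377854, 0.01527971, 0.024     ])]
```

>>> move_arm --steps '[{"dx": 0.2, "dy": 0.4, "dz": 1, "spin": 0}, {"dx": 0, "dy": 0, "dz": 2, "spin": 0}, {"dx": 0, "dy": 0, "dz": 2, "spin": 0}, {"dx": 0, "dy": 0, "dz": 2, "spin": 0}, {"dx": 0, "dy": 0, "dz": 2, "spin": 0}, {"dx": 0, "dy": 0, "dz": 1.5, "spin": 0}, {"dx": 0, "dy": 0, "dz": 1, "spin": 0}, {"dx": 0, "dy": 0, "dz": 0.7, "spin": 0}, {"dx": 0, "dy": 0, "dz": 0.5, "spin": 0}, {"dx": 0, "dy": 0, "dz": 0, "spin": 0}]'

```text
time: 9.75
ee_pos: [0.6304, 0.0287, 0.2235]
eef_rot: [0.747, 0.665, -0.0, -0.0]
ft_force: [-0.5, 0.3, 0.2]
width: 0.045
grip_force: 0.0
```

>>> move_arm --steps '[{"dx": 0, "dy": 0, "dz": 0, "spin": 0}, {"dx": 0, "dy": 0, "dz": 0, "spin": 0}, {"dx": 0, "dy": 0, "dz": 0, "spin": 0}, {"dx": 0, "dy": 0, "dz": 0, "spin": 0}, {"dx": 0, "dy": 0, "dz": 0, "spin": 0}]' --claw 0 --squeeze 20

```text
time: 10.25
ee_pos: [0.6307, 0.0285, 0.224]
eef_rot: [0.747, 0.665, 0.0, 0.001]
ft_force: [4.2, -0.2, -6.2]
width: 0.0138
grip_force: 20.0
```

```bash
python3 -c "
from h import *
s=telemetry.read_state();print(s)"
```

```text
{'time': 10.25, 'joint_positions': array([ 0.45608986,  0.63051361, -0.77328022,  1.59727967,  0.47806408,
        1.11053345, -0.55224178]), 'joint_vel': array([ 0.00267217,  0.00236098,  0.00657018,  0.00054473,  0.00972409,
       -0.01851202,  0.00106922]), 'joint_torque': array([-6.53847456e-01, -6.55640030e+01, -1.62414801e+01, -2.71854204e+01,
       -1.44019525e+00,  2.45956734e+00, -1.35203591e-02]), 'ee_pos': array([0.6307294 , 0.0285082 , 0.22404444]), 'eef_rot': array([7.46601436e-01, 6.65271250e-01, 4.55427756e-04, 5.02213598e-04]), 'ft_force': array([ 4.15039108, -0.2441545 , -6.165984  ]), 'torque': array([ 0.13613362, -0.60637583, -0.12169824]), 'grip_force': 19.988620143849403, 'width': 0.013815479233267642}
```

>>> move_arm --steps '[{"dx": 0, "dy": 0, "dz": 0, "spin": 0.09}, {"dx": 0, "dy": 0, "dz": 0, "spin": 0.09}, {"dx": 0, "dy": 0, "dz": 0, "spin": 0.09}, {"dx": 0, "dy": 0, "dz": 0, "spin": 0.09}, {"dx": 0, "dy": 0, "dz": 0, "spin": 0.09}, {"dx": 0, "dy": 0, "dz": 0, "spin": 0.09}, {"dx": 0, "dy": 0, "dz": 0, "spin": 0.09}, {"dx": 0, "dy": 0, "dz": 0, "spin": 0.09}, {"dx": 0, "dy": 0, "dz": 0, "spin": 0.09}, {"dx": 0, "dy": 0, "dz": 0, "spin": 0.09}]'

```text
time: 11.25
ee_pos: [0.6314, 0.0278, 0.224]
eef_rot: [0.962, 0.272, 0.002, 0.001]
ft_force: [8.0, -2.4, -5.0]
width: 0.014
grip_force: 20.0
```

>>> move_arm --steps '[{"dx": 0, "dy": 0, "dz": 0, "spin": 0.06}, {"dx": 0, "dy": 0, "dz": 0, "spin": 0.06}, {"dx": 0, "dy": 0, "dz": 0, "spin": 0.06}, {"dx": 0, "dy": 0, "dz": 0, "spin": 0.06}, {"dx": 0, "dy": 0, "dz": 0, "spin": 0.035}, {"dx": 0, "dy": 0, "dz": 0, "spin": 0}, {"dx": 0, "dy": 0, "dz": 0, "spin": 0}]'

```text
time: 11.95
ee_pos: [0.6316, 0.0276, 0.224]
eef_rot: [0.99, 0.139, 0.002, 0.001]
ft_force: [9.6, -2.0, -5.9]
width: 0.0142
grip_force: 20.0
```

```bash
python3 look.py pics/f.png; python3 -c "
from h import *
s=telemetry.read_state();print(s['torque'],s['grip_force'])"
```

```text
12.05 [0.63156665 0.02751092 0.2240182 ] 0.013804657277240123 [ 8.97791294 -2.25434316 -4.64043195]
[[ 9.61135327e-01  2.76052047e-01  3.76175027e-03]
 [ 2.76056776e-01 -9.61141004e-01 -7.91809794e-04]
 [ 3.39699172e-03  1.79949302e-03 -9.99992611e-01]] -73.975254278563
knob expected wrist px [254.98107641 264.15187012]
[-0.51183968 -1.86638183  0.02023906] 19.9877644283697
```

View pics/f.png

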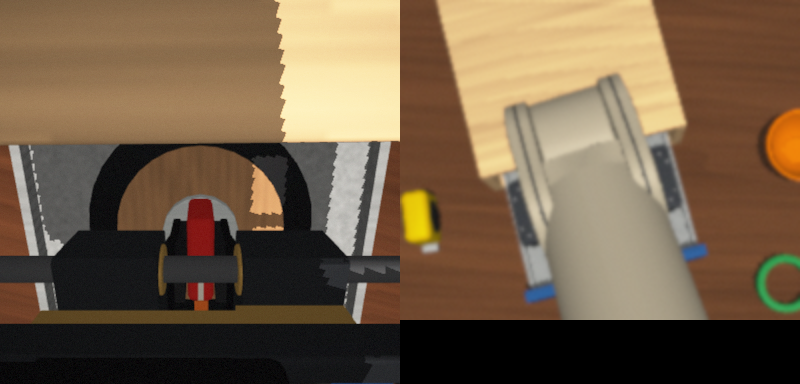

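The wrist image shows the knob's white line pointing at the orange mark at about (201,305). Moment about z is roughly zero, so the knob is seated in its detent. The 9 N outward push against the stop shows the tray is fully out, and the bystanders haven't moved.

```bash
python3 -c "
from bench import job
print(job.close_job())"
```

```text
the job is handed in; nothing more can be done
None
```

I handed the job in with the tray pulled out to its stop and the red knob still gripped at the third stop, its white line on the orange mark; nothing bumped the tape measure, bowl or tape roll, and it took about 12 s.

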